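# Spread the retaining clip over the stuffer axle and hold it at the groove

### The job

Refit the retaining clip on the sausage stuffer's drive: take the clip pliers lying on the table by both grips, squeeze them fully so that the clip on their tips spreads, lift them, and lower the spread clip from above over the axle stub of the gear case that has no clip yet. Stop when the clip is level with the axle's groove and finish there still holding: pliers squeezed, level and still, the clip centred round the groove and not resting on or pressing against the gear case, nothing let go or put down. Do not ram the clip onto the case, and leave the other things on the table alone.

Things in the scene. Friction and masses are not known exactly. Their poses are not given: they have to be found in the camera images.
- grip (a point): Clip pliers' grasp point: midway between the two black rubber grips, half-way up (12 mm above the table at the start; pliers lie flat, loose, 0.17 to 0.34 kg). x runs along the pliers from grips to clip, y across, z up. The grips (bars 80 long, 13 thick, 24 mm high) measure 64 mm over their outer faces here when relaxed, 38 mm fully squeezed, and reach 31 mm ahead of and 49 mm behind this point.
- pivot (a point): Top of the small dark steel plate on which the pliers' two levers pivot (46 mm across the pliers, 20 mm along, 24 mm high), 65 mm ahead of the grip point along the pliers and 12 mm above their mid-plane. The pliers balance about 20 to 40 mm behind it. While squeezed they centre and line themselves up between the fingers, both levers moving alike, and creep 2 to 3 mm forward, towards the clip.
- squeeze (a joint): Squeeze of the pliers: 0 relaxed (each grip slants 0.2 rad outward to the rear), 0.20 rad fully squeezed: grips parallel, on the stop, clip fully spread. Counts as spread above 0.16. Springs back when let go: about 4 N on each grip starts it, 8 N reaches the stop; 20 to 30 N holds the pliers firmly.
- clip_centre (a point): Centre of the C-shaped steel clip pinned on the pliers' tips: 50 mm outside, 5 mm thick, gap towards the grips; in the pliers' mid-plane, 153 mm ahead of the grip point on the pliers' x. Relaxed, its inward toes leave a 21 mm bore, too small for the axle; fully spread, about 33 mm free round this point (about 3 mm to spare round the axle, more towards the grips).
- groove (a point): Middle of the groove on the bare axle stub, on its axis, 67 mm above the table. Upright steel axle, 26 mm in diameter; groove 9 mm wide, 18 mm in diameter. It stands on a fixed aluminium gear case, 116 x 116 x 40 mm, with a brass toothed hub 69 mm across, top at 55 mm. The axle is round, so the clip may come from any direction.
- axle_top (a point): Centre of the top end (small chamfer) of the same bare axle stub, 90 mm above the table, 23 mm above the groove's middle.
- done_top (a point): Centre of the axle top, 90 mm above the table, of the second, alike gear case, whose axle already carries its clip. Fixed. Not the one to work on; the two cases may change places.
- roll_c (a point): Centre of a roll of white kitchen paper standing upright, 110 mm across, 220 mm high. Leave alone.
- jar_c (a point): Centre of a glass jar, 66 mm across, 70 mm high. Leave alone.
- gear_c (a point): Centre of a loose spare brass gear lying flat, 69 mm across, 18 mm high. Leave alone.
- screwdriver_grip (a point): Handle of a screwdriver lying on the table (about 200 mm long, under 35 mm high). Leave alone.
- wrench_grip (a point): Handle of a wrench lying on the table (about 180 mm long, low). Leave alone.
Mind the look-alikes: they are no part of the job. What is shaped like the part that bears grip but turquoise is not meant.

How it is judged:
By the outcome, as a careful person would: the job done as asked, in the order asked, and still so for the second after the job is handed in, while the arm keeps its last pose, push and grip.
It also fails if it takes over 35 s, if anything falls off the work surface, if the arm or the gripper's body presses on something with over 40 N, if the wrist force passes 120 N, or if a joint passes its speed limit or range.

### The arm

A 6-joint arm with a two-finger parallel gripper is mounted at the origin on the work surface. World frame = base frame: x ahead of the robot, y to its left, z up, the work surface at z = 0. Lengths are in m, angles in degrees, forces in N, time in s.
With the tool pointing down it reaches from about 0.15 to 0.775 m from the base axis. Payload 6.1 kg.
Tool frame: the origin (TCP) lies between the finger pads; the fingertips stand arm.finger_overhang ahead of it and the grasp point (between the pads) lies 3 mm ahead of it (arm.finger_overhang is the distance from the TCP to the fingertips, in m); z points along the fingers, y is the line along which they close (so a half turn about z gives the same grasp; the last joint's range is limited). The gripper opens to 85 mm and grips with 20 to 120 N. Pads are 22 mm wide; open, the fingers measure 114 mm over their backs; the gripper's body (76 mm by 85 mm) begins 54 mm behind the grasp point. The pads swing forward as they close: fully open they stand 13 mm farther back than shut.
Start: joints at [74.313, 7.208, -2.269, 80.523, 0, 90], TCP at [0.142, 0.505, 0.253] pointing down, gripper open.
Joint ranges: [-155.77, 155.77], [-54.66, 111.73], [-72.52, 77.12], [-102.08, 115.82], [-83.92, 84.16], [-180, 180]. Speed limits (degrees/s): [136.94, 136.94, 172.46, 180, 180, 180].

### API

Orientations are given as a 3x3 rotation matrix whose columns are the frame's x, y, z axes.
In Python, from cell import get_state, optics, ticket, models, arm gives the robot as it stands. The module is installed in compiled form; this text tells all that it offers.
- The arm moves only by the tool step_arm, never from a script. Its argument "rows" is text: rows parted by semicolons, each of 7 numbers parted by spaces: the shift along the tool's x, y, z each as a share of 40 cm, from -1 to 1, then the turn, a rotation vector about the tool's x, y, z each as a share of pi/2 rad, from -1 to 1, then the closure, from -1 (fully open) to 1 (shut). In form: x y z ax ay az jaw; .... A call has 1 to 8 rows; each row is the pose to reach, as a shift and turn from the pose commanded when the call began, along the tool's axes at that moment; what a row does not reach only later rows make up. A row lasts 1/12 s, in which the tool goes at most 41.7 mm and 7.16 degrees, less where a joint would pass 70% of its speed; a pose out of reach is approached as far as the arm can. A call with a number of a shift or a turn outside -1 to 1 is refused whole. A call with a gripper value outside its range is refused whole. The fingers move at their own pace and stop on an object; "squeeze" is the grip in N (left out, the last holds). Time passes only in rows, so rows that repeat a pose let the fingers close. It gives the time, the measured TCP pose, the force, the opening and the grip force at its end, in the units of the state.
- get_state(): the state, without advancing time (a new reading comes with each control period).
- optics.get_image(name): name is "side" or "top" or "wrist"; returns (picture, depth): 400x640x3 uint8, red, green, blue; 400x640 float32, m along the optical axis (not along the pixel's ray), 0 where there is no reading.
- optics.get_calibration(name): a dict with "mtx" (3x3 intrinsics, pixels), "k1" (the pictures are not rectified: a ray, as slopes to the right and down, at radius r is drawn at 1 + k1 r^2 times it, then the intrinsics apply), "rvec" (rotation vector, rad) and "tvec" (3), from world to camera coordinates, as OpenCV has them. Camera axes: x right, y down, z forward; pixel columns grow to the right and rows downward; lengths in m; the calibration is good to about 2 mm. A picture is of the moment at which its call begins: read the wrist's pose just before it. get_calibration takes no time and is no camera call; for the wrist camera it gives the pose at the moment of the call.
- ticket.hand_in(): hands the job in; it is judged then, once.
Trained networks look in the newest picture that a camera, given by its name, has taken for a name from the list of things; names that differ only in an ending like _2 or _b are one class to them, and where a whole thing is asked for, a point or a joint stands for the part that bears it (a point fixed in the world has none). Each returns a list of dicts, best first, with "confidence" (0 to 1); they miss things now and then, are a little off and sometimes report something else, mostly with a low value. They report only what shows in the picture. A call takes as long as a camera call. They do not tell look-alikes from the thing itself.
- models.boxes_of(camera, label): "at" ([x, y, z] in m, in world coordinates, good to about 4 mm: the middle of the surface that is visible of it).
The state is a dict: "clock": time; "q": joint angles; "joint_velocities": joint speeds; "effort": joint torques, N m; "tcp_pos": TCP position; "orientation": TCP orientation; "contact_force": force on the tool from outside, world axes, zero at the start; "wrist_torque": the same for the moment, N m; "finger_gap": finger opening in m; "grasp_force": force on a finger pad.
Only numpy, scipy, OpenCV 4.12 (cv2) and the standard library are available. Lean on these libraries where they do the work, as an engineer would, in place of code of your own. Each camera call takes 0.05 s, during which the arm holds its last target. There are 200 camera calls.

## Working session

There is one attempt and no reset: what is moved stays moved. The work goes in short steps, Python scripts to look and compute and a tool call to move; the robot and the scene stay as the last step left them, time stands still between calls to the robot, and variables do not carry over. Pictures are saved under pics/ and viewed, at most 13 in all, crops included, and the job is handed in when it is done.

Besides the shell and the picture viewer there is one more tool, called after "Emit:" as name(argument=value, ...) on one line, values as JSON. step_arm: Moves the arm, as the interface text tells. Its arguments: {"type":"object","properties":{"rows":{"type":"string"},"squeeze":{"type":"number"}},"required":["rows"]}

```bash
mkdir -p pics; cat > h.py <<'E'
import numpy as np,cv2
from cell import get_state,optics,ticket,models,arm
def shot(n,f=None):
    p,d=optics.get_image(n)
    if f: cv2.imwrite('pics/'+f,p[:,:,::-1])
    return p,d
def world(n,d,uv,z=None,cal=None):
    c=cal or optics.get_calibration(n);K=np.array(c['mtx']);R=cv2.Rodrigues(np.array(c['rvec'],float))[0];t=np.array(c['tvec'],float).ravel()
    out=[]
    for u,v in uv:
        x,y=(u-K[0,2])/K[0,0],(v-K[1,2])/K[1,1]
        a,b=x,y
        for _ in range(20):
            s=1+c['k1']*(a*a+b*b);a,b=x/s,y/s
        o=-R.T@t;r=R.T@np.array([a,b,1])
        out.append(o+r*((z-o[2])/r[2] if z is not None else d[int(round(v)),int(round(u))]))
    return np.array(out)
def proj(n,P,cal=None):
    c=cal or optics.get_calibration(n)
    R=cv2.Rodrigues(np.array(c['rvec'],float))[0]
    return cv2.projectPoints(np.array(P,float).reshape(-1,3),np.array(c['rvec'],float),np.array(c['tvec'],float),np.array(c['mtx'],float),np.array([c['k1'],0,0,0.]))[0].reshape(-1,2)
E
python3 - <<'E'
from h import *
np.set_printoptions(precision=4,suppress=True)
a,d=shot('top','top0.png')
for l in ['grip','pivot','clip_centre','groove','axle_top','done_top','roll_c','jar_c','gear_c','screwdriver_grip','wrench_grip']:
    for b in models.boxes_of('top',l)[:3]: print(l,np.round(b['at'],3),round(b['confidence'],2),proj('top',b['at']).round())
s=get_state();print({k:s[k] for k in s});print(arm.finger_overhang)
E
```

```text
grip [ 0.504 -0.263  0.024] 0.78 [[398. 189.]]
grip [ 0.255 -0.348  0.02 ] 0.64 [[428. 269.]]
pivot [ 0.256 -0.356  0.022] 0.85 [[431. 269.]]
pivot [ 0.504 -0.263  0.022] 0.81 [[398. 189.]]
clip_centre [ 0.254 -0.352  0.025] 0.92 [[430. 270.]]
clip_centre [ 0.503 -0.261  0.019] 0.74 [[397. 190.]]
groove [0.613 0.    0.04 ] 0.81 [[314. 154.]]
groove [0.493 0.436 0.222] 0.5 [[144. 179.]]
axle_top [ 0.613 -0.003  0.042] 0.84 [[315. 154.]]
axle_top [0.395 0.062 0.02 ] 0.74 [[293. 224.]]
axle_top [0.493 0.435 0.224] 0.28 [[145. 179.]]
done_top [0.596 0.227 0.04 ] 0.71 [[241. 159.]]
roll_c [0.491 0.436 0.226] 0.79 [[144. 180.]]
jar_c [0.392 0.362 0.071] 0.93 [[190. 224.]]
gear_c [0.444 0.172 0.012] 0.58 [[259. 209.]]
screwdriver_grip [0.395 0.063 0.024] 0.77 [[293. 224.]]
{'clock': 0.6, 'q': array([74.3148,  7.2069, -2.2684, 80.5241,  0.0002, 89.9999]), 'joint_velocities': array([ 0.0095, -0.0979,  0.0428,  0.0074,  0.0502, -0.0807]), 'effort': array([  0.0011, -43.5439,  35.294 ,   0.0012,   0.0001,  -0.    ]), 'tcp_pos': array([0.1419, 0.5054, 0.2533]), 'orientation': array([[-0.9628,  0.2703,  0.    ],
       [ 0.2703,  0.9628,  0.    ],
       [ 0.    ,  0.    , -1.    ]]), 'contact_force': array([-0.3076, -0.7407,  0.4682]), 'wrist_torque': array([ 0.0468, -0.0323, -0.0434]), 'grasp_force': 0.0, 'finger_gap': 0.08522361921102485}
0.022
```

View pics/top0.png

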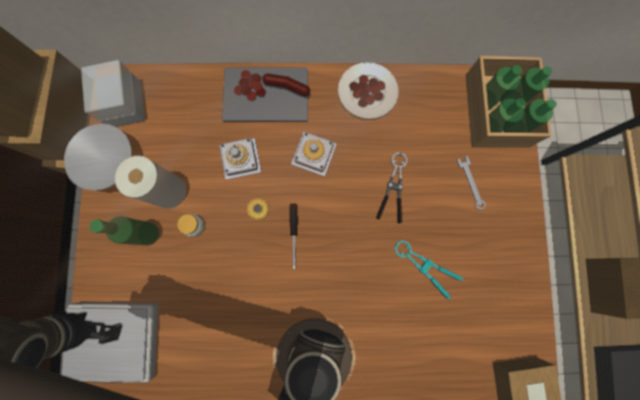

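Pliers candidates are the black pair at (398,189) and the turquoise pair at (428,269). The black pair fits, since the turquoise one is the look-alike. The two gear cases are at (240,157) and (314,152). I'll enlarge a crop to see which axle is bare.

```bash
python3 - <<'E'
from h import *
np.set_printoptions(precision=4,suppress=True)
a,d=shot('top')
c1=cv2.resize(a[130:185,215:345],None,fx=6,fy=6,interpolation=3)
c2=cv2.resize(a[145:230,360:440],None,fx=3,fy=3,interpolation=3)
s,ds=shot('side')
cv2.imwrite('pics/c1.png',c1[:,:,::-1]);cv2.imwrite('pics/side0.png',s[:,:,::-1])
cv2.imwrite('pics/c2.png',cv2.resize(a[145:230,360:440],None,fx=7,fy=7,interpolation=3)[:,:,::-1])
for z,(uv) in [(0.09,[(313,149),(236,152)]),(0.012,[(400,159)]),(.024,[(394,186)]),(.024,[(382,208),(400,213)])]: print(world('top',d,uv,z),world('top',d,uv))
E
```

```text
[[0.6135 0.0014 0.09  ]
 [0.6045 0.2309 0.09  ]] [[0.6148 0.0015 0.0857]
 [0.605  0.2313 0.0883]]
[[ 0.6045 -0.2768  0.012 ]] [[ 0.6079 -0.2797 -0.0003]]
[[ 0.5137 -0.2516  0.024 ]] [[ 0.5151 -0.2531  0.0168]]
[[ 0.4442 -0.2116  0.024 ]
 [ 0.4284 -0.2673  0.024 ]] [[ 0.444  -0.2114  0.0252]
 [ 0.4287 -0.268   0.0208]]
```

View pics/c1.png

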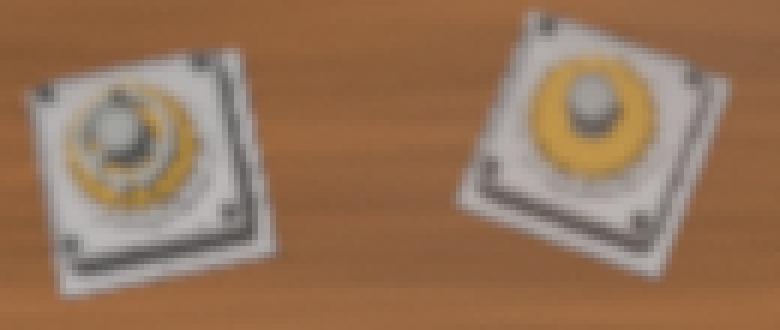

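View pics/c2.png

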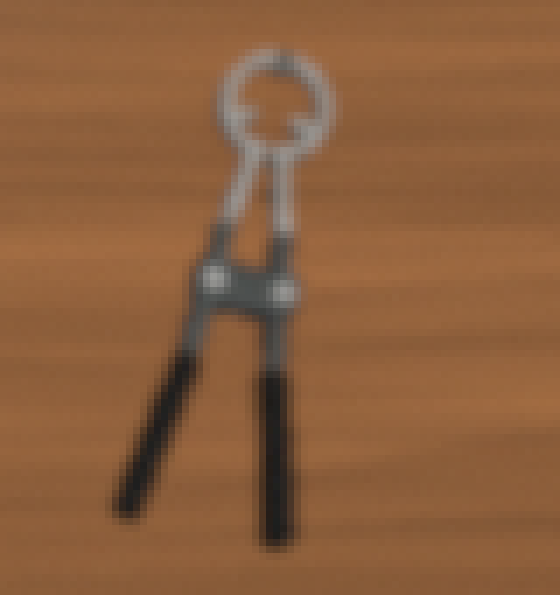

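View pics/side0.png

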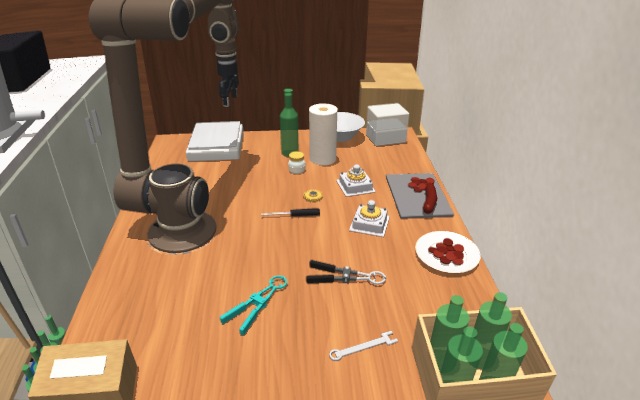

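The left case at crop (120,130), pixel (236,152), has a clip ring round its axle. The right one at pixel (313,149) is bare, so it is the target, at about (0.614, 0.001). The black pliers point along about -13°, with the clip at (400,160), the pivot at (395,186) and the grip at about (0.451, -0.241). The tool heading is already within 3° of the pliers' heading, so I go over them now.

Emit:
step_arm(rows="-0.413 -0.521 0 0 0 0 -1;-0.413 -0.521 0 0 0 0 -1;-0.413 -0.521 0 0 0 0 -1;-0.413 -0.521 0 0 0 0 -1;-0.413 -0.521 0 0 0 0 -1;-0.413 -0.521 0 0 0 0 -1;-0.413 -0.521 0 0 0 0 -1;-0.413 -0.521 0 0 0 0 -1")

```text
clock: 1.37
tcp_pos: [0.2453, 0.2574, 0.2538]
orientation: [[-0.962, 0.275, 0.001], [0.275, 0.962, 0.0], [-0.001, 0.001, -1.0]]
contact_force: [-0.1, -0.2, 0.2]
finger_gap: 0.0856
grasp_force: 0.0
```

Emit:
step_arm(rows="-0.413 -0.521 0 0 0 0 -1;-0.413 -0.521 0 0 0 0 -1;-0.413 -0.521 0 0 0 0 -1;-0.413 -0.521 0 0 0 0 -1;-0.413 -0.521 0 0 0 0 -1;-0.413 -0.521 0 0 0 0 -1;-0.413 -0.521 0 0 0 0 -1;-0.413 -0.521 0 0 0 0 -1")

```text
clock: 2.03
tcp_pos: [0.3487, 0.0125, 0.2532]
orientation: [[-0.961, 0.276, 0.0], [0.276, 0.961, -0.0], [-0.001, -0.0, -1.0]]
contact_force: [0.2, 0.2, -0.3]
finger_gap: 0.0854
grasp_force: 0.0
```

Emit:
step_arm(rows="-0.413 -0.521 0 0 0 -0.03 -1;-0.413 -0.521 0 0 0 -0.03 -1;-0.413 -0.521 0 0 0 -0.03 -1;-0.413 -0.521 0 0 0 -0.03 -1;-0.413 -0.521 0 0 0 -0.03 -1;-0.413 -0.521 0 0 0 -0.03 -1;-0.413 -0.521 0 0 0 -0.03 -1;-0.413 -0.521 0 0 0 -0.03 -1")

```text
clock: 2.7
tcp_pos: [0.4517, -0.2322, 0.2521]
orientation: [[-0.974, 0.227, -0.001], [0.227, 0.974, 0.001], [0.001, 0.0, -1.0]]
contact_force: [-0.4, 1.0, 0.0]
finger_gap: 0.0853
grasp_force: 0.0
```

```bash
python3 - <<'E'
from h import *
np.set_printoptions(precision=4,suppress=True)
s=get_state();print(s['clock'],s['q'],s['tcp_pos'],s['orientation'],s['contact_force'])
cal=optics.get_calibration('wrist');print(cal)
a,d=shot('wrist','w1.png');np.save('w1.npy',d)
for l in ['grip','pivot','clip_centre']:
    for b in models.boxes_of('wrist',l)[:3]: print(l,np.round(b['at'],4),round(b['confidence'],2),proj('wrist',b['at'],cal).round())
E
```

```text
2.7 [-27.1991   5.4027  -4.4554  80.2075   0.     -14.0936] [ 0.4517 -0.2322  0.2521] [[-0.974   0.2267 -0.001 ]
 [ 0.2267  0.974   0.0005]
 [ 0.0011  0.0003 -1.    ]] [-0.4373  0.9662  0.021 ]
{'mtx': array([[280.4046,   0.    , 320.6723],
       [  0.    , 280.4046, 198.9907],
       [  0.    ,   0.    ,   1.    ]]), 'k1': -0.03216275160809965, 'rvec': array([-2.2552, -1.7922, -0.286 ]), 'tvec': array([ 0.1241, -0.5084,  0.2274])}
grip [ 0.2599 -0.3416  0.0184] 0.98 [[189.  33.]]
grip [ 0.4956 -0.2621  0.0205] 0.79 [[306. 209.]]
pivot [ 0.4915 -0.2557  0.024 ] 0.9 [[310. 206.]]
pivot [ 0.2641 -0.3408  0.0161] 0.85 [[191.  37.]]
clip_centre [ 0.4941 -0.2621  0.024 ] 0.59 [[306. 209.]]
clip_centre [ 0.2635 -0.3433  0.0153] 0.59 [[190.  37.]]
```

View pics/w1.png

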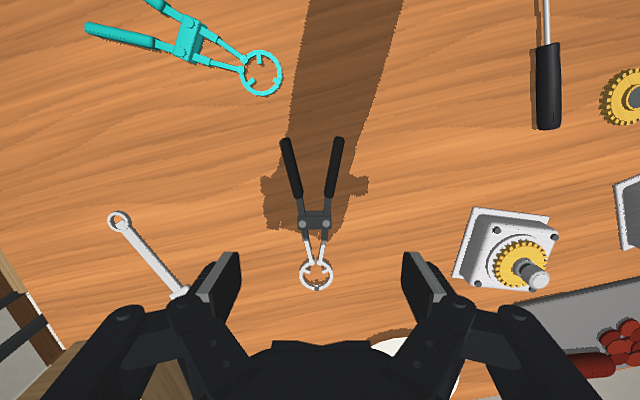

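The wrist view shows the black pliers with the clip at (316,275), pivot at (314,220) and grip ends at (285,140) and (340,140). The bare axle's top is at about (541,278).

```bash
python3 - <<'E'
from h import *
np.set_printoptions(precision=4,suppress=True)
cal=optics.get_calibration('wrist');d=np.load('w1.npy')
f=lambda uv,z: world('wrist',d,uv,z,cal)
c=f([(316,275)],.012)[0];p=f([(314,219)],.024)[0];e=f([(285,141),(340,141)],.024);ax=f([(541,279)],.09)[0]
print(c,p,e,e.mean(0),ax)
m=e.mean(0);x=(c-m)[:2];x/=np.linalg.norm(x);print('dir',x,np.degrees(np.arctan2(x[1],x[0])),'lens',np.linalg.norm((c-p)[:2]),np.linalg.norm((c-m)[:2]))
for g in (c[:2]-.153*x,p[:2]-.065*x,m[:2]+.049*x): print('grip',g)
E
```

```text
[ 0.6036 -0.2708  0.012 ] [ 0.51   -0.2515  0.024 ] [[ 0.4008 -0.2627  0.024 ]
 [ 0.416  -0.1964  0.024 ]] [ 0.4084 -0.2295  0.024 ] [0.6223 0.0064 0.09  ]
dir [ 0.9784 -0.2068] -11.937094352760687 lens 0.09556216299064506 0.19950109601473512
grip [ 0.4539 -0.2391]
grip [ 0.4464 -0.2381]
grip [ 0.4564 -0.2397]
```

Emit:
step_arm(rows="-0.004 -0.017 0.455 0 0 -0.012 -1;-0.004 -0.017 0.455 0 0 -0.012 -1;-0.004 -0.017 0.455 0 0 -0.012 -1;-0.004 -0.017 0.455 0 0 -0.012 -1;-0.004 -0.017 0.455 0 0 -0.012 -1;-0.004 -0.017 0.455 0 0 -0.012 -1;-0.004 -0.017 0.455 0 0 -0.012 -1")

```text
clock: 3.48
tcp_pos: [0.4497, -0.236, 0.0716]
orientation: [[-0.979, 0.205, -0.001], [0.205, 0.979, 0.001], [0.001, 0.0, -1.0]]
contact_force: [0.3, -0.1, 0.8]
finger_gap: 0.0854
grasp_force: 0.0
```

```bash
python3 - <<'E'
from h import *
np.set_printoptions(precision=4,suppress=True)
s=get_state();print(s['clock'],s['tcp_pos'],s['orientation'],s['contact_force'])
a,d=shot('wrist','w2.png');np.save('w2.npy',d)
E
```

```text
3.4833 [ 0.4497 -0.236   0.0716] [[-0.9788  0.2047 -0.0009]
 [ 0.2047  0.9788  0.0007]
 [ 0.001   0.0005 -1.    ]] [ 0.3051 -0.0973  0.7875]
```

View pics/w2.png

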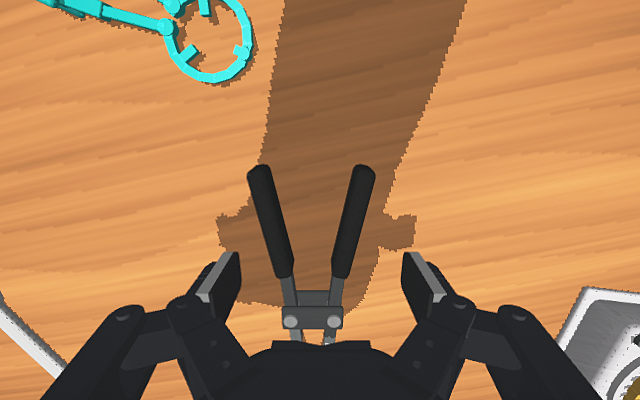

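The view shows rubber grips from (258,172)/(365,172) at the rear to about (284,274)/(341,274) at the front, with the plate at (313,318).

```bash
python3 - <<'E'
from h import *
np.set_printoptions(precision=4,suppress=True)
cal=optics.get_calibration('wrist');d=np.load('w2.npy')
f=lambda uv,z: world('wrist',d,uv,z,cal)
r=f([(256,167),(367,167)],.022);q=f([(283,277),(341,277)],.022);pv=f([(314,320)],.02)[0]
s=get_state();R=s['orientation'];t=s['tcp_pos']
for n,P in (('rear',r),('front',q),('pivotface',[pv])):
    for w in P: print(n,w,'tool',R.T@(w-t))
E
```

```text
rear [ 0.3991 -0.2674  0.022 ] tool [ 0.0444 -0.0406  0.0509]
rear [ 0.4133 -0.1993  0.022 ] tool [0.0444 0.0289 0.0508]
front [ 0.4802 -0.2705  0.022 ] tool [-0.0356 -0.027   0.051 ]
front [ 0.4886 -0.2298  0.022 ] tool [-0.0355  0.0146  0.051 ]
pivotface [ 0.5238 -0.2572  0.02  ] tool [-0.0756 -0.0051  0.0531]
```

Emit:
step_arm(rows="-0.012 -0.015 0.05 0 0 0 -1;-0.012 -0.015 0.108 0 0 0 -1;-0.012 -0.015 0.108 0 0 0 -1;-0.012 -0.015 0.108 0 0 0 -1", squeeze=30)

```text
clock: 3.87
tcp_pos: [0.4539, -0.2441, 0.0295]
orientation: [[-0.979, 0.206, 0.001], [0.206, 0.979, -0.0], [-0.001, -0.0, -1.0]]
contact_force: [-0.9, 0.2, -0.2]
finger_gap: 0.0853
grasp_force: 0.0
```

Emit:
step_arm(rows="0 0 0 0 0 0 1;0 0 0 0 0 0 1;0 0 0 0 0 0 1;0 0 0 0 0 0 1;0 0 0 0 0 0 1;0 0 0 0 0 0 1;0 0 0 0 0 0 1;0 0 0 0 0 0 1")

```text
clock: 4.53
tcp_pos: [0.4556, -0.2452, 0.0315]
orientation: [[-0.979, 0.206, 0.005], [0.206, 0.979, -0.002], [-0.006, -0.001, -1.0]]
contact_force: [0.0, 1.0, 11.6]
finger_gap: 0.0364
grasp_force: 29.7
```

Emit:
step_arm(rows="0 0 -0.02 0 0 0 1;0 0 -0.04 0 0 0 1;0 0 -0.08 0 0 0 1;0 0 -0.15 0 0 0 1;0 0 -0.22 0 0 0 1;0 0 -0.3 0 0 0 1;0 0 -0.37 0 0 0 1;0 0 -0.37 0 0 0 1")

```text
clock: 5.2
tcp_pos: [0.4557, -0.2455, 0.183]
orientation: [[-0.978, 0.206, 0.008], [0.206, 0.978, -0.005], [-0.009, -0.003, -1.0]]
contact_force: [2.4, -1.4, -1.8]
finger_gap: 0.0359
grasp_force: 31.3
```

```bash
python3 - <<'E'
from h import *
np.set_printoptions(precision=4,suppress=True)
s=get_state();print(s['clock'],s['tcp_pos'],s['orientation'],s['contact_force'],s['wrist_torque'],s['finger_gap'],s['grasp_force'])
a,d=shot('wrist','w3.png');np.save('w3.npy',d)
a,d=shot('side');cv2.imwrite('pics/s3.png',cv2.resize(a[150:330,250:500],None,fx=3,fy=3)[:,:,::-1])
E
```

```text
5.2 [ 0.4557 -0.2455  0.183 ] [[-0.9784  0.2064  0.0082]
 [ 0.2063  0.9785 -0.0045]
 [-0.009  -0.0027 -1.    ]] [ 2.3886 -1.3693 -1.8233] [-0.0814 -0.0282  0.0377] 0.03589858011927227 31.27082884311676
```

View pics/w3.png

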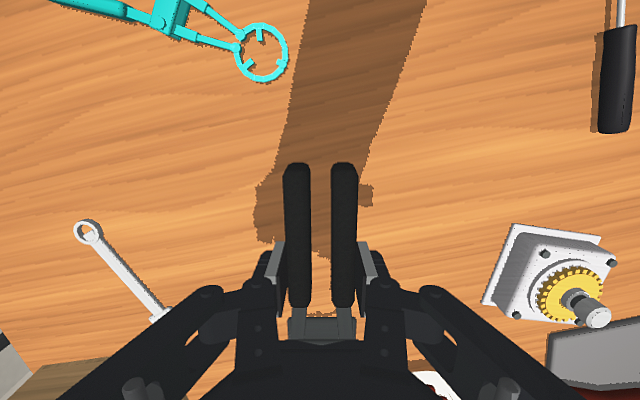

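```bash
python3 - <<'E'
from h import *
np.set_printoptions(precision=4,suppress=True)
cal=optics.get_calibration('wrist');d=np.load('w3.npy');s=get_state();R=s['orientation'];t=s['tcp_pos']
for u in (297,344):
    uv=[(u,v) for v in range(175,300,15)]
    W=world('wrist',d,uv,None,cal); T=(W-t)@R; print(T[[0,2,4,6,8]]); k=np.polyfit(T[:,0],T[:,2],1); print('slope',k)
    kw=np.polyfit(np.hypot(*(W-W[0])[:,:2].T),W[:,2],1);print('world slope',kw)
uv=[(297,163),(344,163)]
for u,v in uv:
    z=0; 
    T=(world('wrist',d,[(u,v+4)],None,cal)-t)@R; print('rear',T)
print('axle',world('wrist',d,[(598,318)],.09,cal),world('wrist',d,[(598,318)],None,cal))
E
```

```text
[[ 0.0497 -0.0112  0.0065]
 [ 0.0348 -0.0115  0.0065]
 [ 0.0187 -0.012   0.0067]
 [ 0.0018 -0.0123  0.006 ]
 [-0.0175 -0.0129  0.0067]]
slope [-0.0096  0.0066]
world slope [-0.0069  0.1714]
[[ 0.0498  0.0109  0.0064]
 [ 0.0348  0.0113  0.0066]
 [ 0.0192  0.0117  0.0057]
 [ 0.0017  0.0122  0.0062]
 [-0.0168  0.0127  0.0059]]
slope [0.0012 0.006 ]
world slope [0.0039 0.1715]
rear [[ 0.0519 -0.0117  0.0142]]
rear [[0.0522 0.0114 0.0132]]
axle [[ 0.6156 -0.0067  0.09  ]] [[ 0.6209 -0.0018  0.0854]]
```

View pics/s3.png

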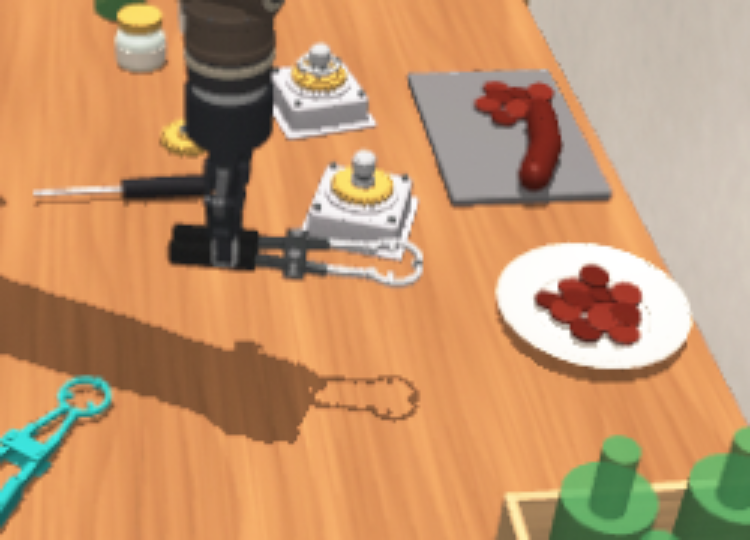

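The pliers are held squeezed and near level, with the mid-plane about 19 mm below the TCP. I carry them over the bare axle.

Emit:
step_arm(rows="0.007 0.04 0 0 0 0 1;0.018 0.11 0 0 0 0 1;0.03 0.19 0 0 0 0 1;0.045 0.28 0 0 0 0 1;0.06 0.37 0 0 0 0 1;0.075 0.46 0 0 0 0 1;0.09 0.55 0 0 0 0 1;0.1 0.62 0 0 0 0 1")

```text
clock: 5.97
tcp_pos: [0.464, 0.0089, 0.1744]
orientation: [[-0.979, 0.205, -0.003], [0.205, 0.979, 0.001], [0.003, -0.0, -1.0]]
contact_force: [0.2, 0.3, -2.3]
finger_gap: 0.0365
grasp_force: 31.3
```

Emit:
step_arm(rows="0.01 0.05 0 0 0 0 1;0.01 0.06 0 0 0 0 1;0.01 0.06 0 0 0 0 1;0.01 0.06 0 0 0 0 1")

```text
clock: 6.3
tcp_pos: [0.4659, 0.0306, 0.175]
orientation: [[-0.979, 0.206, -0.002], [0.206, 0.979, -0.001], [0.002, -0.001, -1.0]]
contact_force: [-0.4, 0.3, -2.5]
finger_gap: 0.0356
grasp_force: 31.3
```

```bash
python3 - <<'E'
from h import *
np.set_printoptions(precision=4,suppress=True)
s=get_state();print(s['clock'],s['tcp_pos'],s['orientation'],s['contact_force'],s['finger_gap'],s['grasp_force'])
a,d=shot('top');np.save('t4.npy',d);b,e=shot('side');np.save('s4.npy',e)
A=cv2.resize(a[120:180,285:345],None,fx=6.6,fy=6.6,interpolation=3)
uv=proj('side',[.614,.0,.09])[0];print(uv)
x,y=int(uv[0])-40,int(uv[1])-40;print('side origin',x,y)
B=cv2.resize(b[y:y+60,x:x+60],None,fx=6.6,fy=6.6,interpolation=3)
cv2.imwrite('pics/x4.png',np.hstack([A,B])[:,:,::-1])
np.save('t4i.npy',a);np.save('s4i.npy',b)
E
```

```text
6.3 [0.4659 0.0306 0.175 ] [[-0.9786  0.2059 -0.0021]
 [ 0.2059  0.9786 -0.0007]
 [ 0.0019 -0.0011 -1.    ]] [-0.3726  0.338  -2.5099] 0.03556075631713885 31.27615749835968
[367.841  202.0076]
side origin 327 162
```

View pics/x4.png

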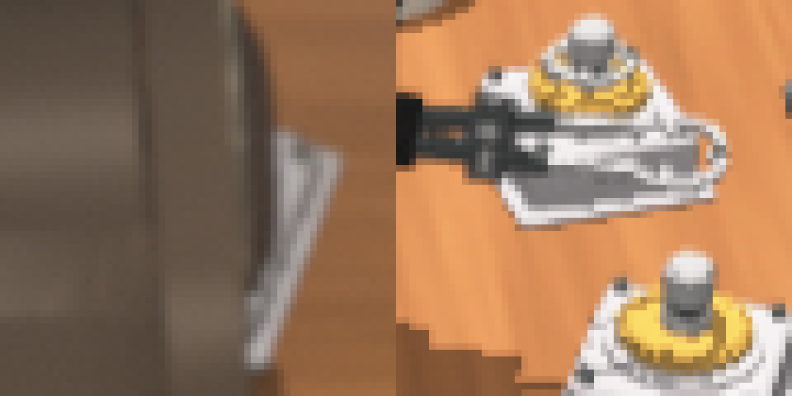

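The top view is blocked by the arm. The side view shows the clip at crop (690,155), at height and apparently short of the axle line. I'll move so that the wrist camera sees the bare axle well beside the pliers and measure it closely there.

Emit:
step_arm(rows="-0.06 -0.03 0 0 0 0 1;-0.13 -0.07 0 0 0 0 1;-0.2 -0.11 0 0 0 0 1;-0.27 -0.15 0 0 0 0 1;-0.3 -0.173 0 0 0 0 1;-0.3 -0.173 0 0 0 0 1;-0.3 -0.173 0 0 0 0 1")

```text
clock: 6.98
tcp_pos: [0.5696, -0.0634, 0.1753]
orientation: [[-0.978, 0.21, -0.002], [0.21, 0.978, 0.0], [0.002, -0.0, -1.0]]
contact_force: [-0.7, -0.3, -2.8]
finger_gap: 0.0361
grasp_force: 31.3
```

```bash
python3 - <<'E'
from h import *
np.set_printoptions(precision=4,suppress=True)
s=get_state();print(s['clock'],s['tcp_pos'],s['orientation'],s['contact_force'],s['finger_gap'],s['grasp_force'])
cal=optics.get_calibration('wrist');R=cv2.Rodrigues(cal['rvec'])[0];o=-R.T@cal['tvec'];print('cam in tool',s['orientation'].T@(o-s['tcp_pos']))
print(proj('wrist',[.615,0,.09],cal),proj('wrist',[.615,0,.055],cal))
a,d=shot('wrist');np.save('w5.npy',d);np.save('w5i.npy',a)
t,e=shot('top');b,e2=shot('side');np.save('t5i.npy',t);np.save('s5i.npy',b);np.save('s5.npy',e2)
A=a[100:400,230:630]
B=cv2.resize(t[125:185,295:375],None,fx=5,fy=5,interpolation=3)
cv2.imwrite('pics/x5.png',np.hstack([A,B])[:,:,::-1])
E
```

```text
6.9833 [ 0.5696 -0.0634  0.1753] [[-0.9778  0.2095 -0.0016]
 [ 0.2095  0.9778  0.0002]
 [ 0.0016 -0.0001 -1.    ]] [-0.7343 -0.2984 -2.7836] 0.036071820745787214 31.30200505256653
cam in tool [ 0.08   -0.0001 -0.122 ]
[[406.902  248.6618]] [[396.1732 231.0113]]
```

View pics/x5.png

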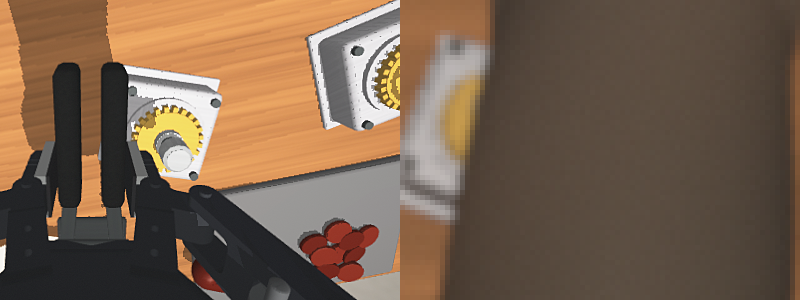

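In the wrist view the bare axle's top disc is clearly visible at about (408,259), between the pliers and the finger. I fit it with depth.

```bash
python3 - <<'E'
from h import *
np.set_printoptions(precision=4,suppress=True)
cal=optics.get_calibration('wrist');d=np.load('w5.npy');a=np.load('w5i.npy');s=get_state();R=s['orientation'];t=s['tcp_pos']
uv=[(u,v) for v in range(235,280) for u in range(385,435)]
W=world('wrist',d,uv,None,cal);uv=np.array(uv);g=a[uv[:,1],uv[:,0]].astype(int)
for lo,hi in ((.082,.098),(.086,.094)):
    m=(W[:,2]>lo)&(W[:,2]<hi)
    w=W[m];print(m.sum(),w.mean(0),np.median(w,0),w.min(0),w.max(0),'px',uv[m].mean(0),uv[m].min(0),uv[m].max(0))
    pts=uv[m].astype(np.float32);(cx,cy),ax,an=cv2.fitEllipse(cv2.convexHull(pts));print('ell',cx,cy,ax);P=world('wrist',d,[(cx,cy)],.09,cal)[0];print(P,'tool',R.T@(P-t))
# brightness-based
m=(g.min(1)>190)
print('bright',m.sum(),uv[m].mean(0),world('wrist',d,[uv[m].mean(0)],.09,cal))
# grips in tool frame & pads
for v in (170,180,200):
    row=[(u,v) for u in range(270,370)]
    T=(world('wrist',d,row,None,cal)-t)@R; k=T[:,2]<.03; print(v,np.array(row)[k][[0,-1],0],T[k][[0,-1]])
for u in (297,345):
    T=(world('wrist',d,[(u,v) for v in range(155,175)],None,cal)-t)@R; print(u,T[T[:,2]<.03][:4])
E
```

```text
766 [0.6216 0.001  0.0904] [0.621  0.0009 0.0914] [ 0.6113 -0.0111  0.082 ] [0.6381 0.0153 0.0939] px [406.6188 256.3264] [391 241] [423 271]
ell 406.7385559082031 256.23406982421875 (30.465768814086914, 31.958139419555664)
[0.6218 0.0012 0.09  ] tool [-0.0388  0.0724  0.086 ]
693 [0.6223 0.0012 0.0911] [0.6218 0.0013 0.0916] [ 0.6113 -0.0111  0.086 ] [0.6381 0.0153 0.0939] px [407.2727 257.3853] [392 244] [423 271]
ell 407.26947021484375 257.2699890136719 (28.371849060058594, 31.062894821166992)
[0.6229 0.0015 0.09  ] tool [-0.0398  0.0729  0.086 ]
bright 1032 [412.4099 260.9709] [[0.6273 0.0054 0.09  ]]
170 [285 355] [[ 0.0508 -0.0175  0.0125]
 [ 0.0513  0.0164  0.0103]]
180 [282 358] [[ 0.0467 -0.0187  0.009 ]
 [ 0.0465  0.018   0.0097]]
200 [283 357] [[ 0.0361 -0.0188  0.0103]
 [ 0.0362  0.018   0.0101]]
297 [[ 0.0523 -0.0124  0.0227]
 [ 0.052  -0.0123  0.0217]
 [ 0.052  -0.0121  0.0188]
 [ 0.0521 -0.0119  0.0159]]
345 [[0.0525 0.0128 0.0246]
 [0.0523 0.0126 0.0226]
 [0.0523 0.0124 0.0199]
 [0.0523 0.0122 0.0172]]
```

```bash
python3 - <<'E'
from h import *
np.set_printoptions(precision=4,suppress=True)
R=np.array([[-.9786,.2059],[.2059,.9786]]);t=np.array([.4659,.0306])
def pts(n,d,box):
    u0,v0,u1,v1=box;uv=np.array([(u,v) for v in range(v0,v1) for u in range(u0,u1)]);return uv,world(n,d,uv)
# side, hover
d=np.load('s4.npy')
uv,W=pts('side',d,(327,162,390,225))
m=(W[:,2]>.075)&(W[:,2]<.1)&(np.hypot(W[:,0]-.615,W[:,1])<.03)
w=W[m];print('axle side',m.sum(),w.min(0),w.max(0),'px',uv[m].min(0),uv[m].max(0))
m=(W[:,2]>.13)&(W[:,2]<.2);w=W[m];T=(w[:,:2]-t)@R
print('pliers',m.sum(),'tool x',T[:,0].min(),T[:,0].max());c=T[:,0]<-.12
print('clip y',T[c,1].min(),T[c,1].max(),'z',np.median(w[c,2]),w[c,2].min(),w[c,2].max(),'px',uv[m][c].min(0),uv[m][c].max(0))
print('pred px clip +-25 in tool x', [proj('side',[*(t+R@[x,0]),.156])[0] for x in (-.175,-.125)])
# pred axle at two hypotheses
for x in (.6135,.618,.6225): print(x,[proj('side',[x+dx,.0014,.09])[0] for dx in (-.013,.013)],proj('side',[x,.0014,.09])[0])
d=np.load('t4.npy')
E
```

```text
axle side 51 [ 0.6115 -0.0179  0.0752] [0.6344 0.0102 0.0924] px [367 201] [374 207]
pliers 392 tool x -0.17360316257397504 -0.014979438980431003
clip y -0.03318760940682785 0.031951570101511145 z 0.15658032075106842 0.14973272800638038 0.16044482039805863 px [359 180] [376 191]
pred px clip +-25 in tool x [array([376.6378, 185.3884]), array([360.8578, 184.1886])]
0.6135 [array([363.6623, 201.9186]), array([371.574 , 201.6279])] [367.6215 201.7731]
0.618 [array([365.0335, 201.8682]), array([372.9406, 201.5777])] [368.9904 201.7228]
0.6225 [array([366.404 , 201.8178]), array([374.3063, 201.5276])] [370.3586 201.6725]
```

The side and wrist views agree: axle at (0.6225, 0.0014) and clip centre 150 mm ahead of the TCP. The first top reading was off. I return to hover over the axle.

Emit:
step_arm(rows="0.05 0.03 0 0 0 0 1;0.12 0.08 0 0 0 0 1;0.19 0.13 0 0 0 0 1;0.25 0.165 0 0 0 0 1;0.278 0.184 0 0 0 0 1;0.278 0.184 0 0 0 0 1;0.278 0.184 0 0 0 0 1;0.278 0.184 0 0 0 0 1")

```text
clock: 7.8
tcp_pos: [0.4769, 0.0332, 0.1765]
orientation: [[-0.979, 0.206, 0.002], [0.206, 0.979, -0.0], [-0.002, -0.0, -1.0]]
contact_force: [-0.6, 0.2, -2.3]
finger_gap: 0.0358
grasp_force: 31.3
```

Emit:
step_arm(rows="0 0 0.05 0 0 0 1;0 0 0.1 0 0 0 1;0 0 0.12 0 0 0 1;0 0 0.12 0 0 0 1;0 0 0.12 0 0 0 1")

```text
clock: 8.22
tcp_pos: [0.4764, 0.0328, 0.128]
orientation: [[-0.978, 0.207, -0.001], [0.207, 0.978, -0.0], [0.001, -0.0, -1.0]]
contact_force: [0.5, 0.2, -2.6]
finger_gap: 0.0361
grasp_force: 31.3
```

```bash
python3 - <<'E'
from h import *
np.set_printoptions(precision=4,suppress=True)
s=get_state();R=s['orientation'];t=s['tcp_pos'];print(s['clock'],t,R,s['contact_force'],s['finger_gap'],s['grasp_force'])
c=t+R@[-.150,0,.019];print('clip',c,'err tool',R.T@(np.array([.6225,.0014,.067])-c))
b,d=shot('side');np.save('s6.npy',d);np.save('s6i.npy',b)
cv2.imwrite('pics/x6.png',cv2.resize(b[170:225,330:405],None,fx=10,fy=10,interpolation=3)[:,:,::-1])
E
```

```text
8.2167 [0.4764 0.0328 0.128 ] [[-0.9783  0.2072 -0.0011]
 [ 0.2072  0.9783 -0.0002]
 [ 0.0011 -0.0004 -1.    ]] [ 0.4885  0.2379 -2.6424] 0.036056943112988016 31.280550956726074
clip [0.6231 0.0018 0.1088] err tool [ 0.0004 -0.0005  0.0418]
```

View pics/x6.png

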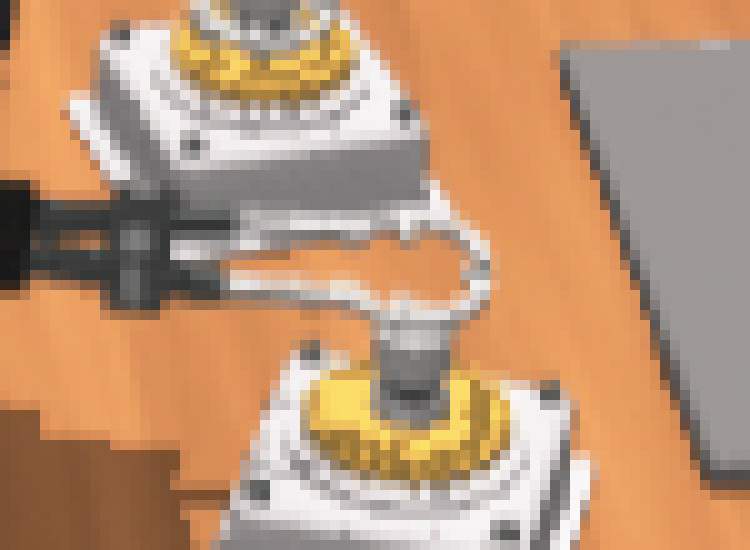

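The axle (u 378–448) sits centred under the clip ring, whose outer edge is at u 490. I descend slowly and watch the force.

Emit:
step_arm(rows="0 0 0.015 0 0 0 1;0 -0.001 0.03 0 0 0 1;0 -0.001 0.04 0 0 0 1;0 -0.001 0.05 0 0 0 1;0 -0.001 0.06 0 0 0 1;0 -0.001 0.07 0 0 0 1;0 -0.001 0.07 0 0 0 1")

```text
clock: 8.85
tcp_pos: [0.4759, 0.033, 0.0993]
orientation: [[-0.978, 0.206, -0.0], [0.206, 0.978, -0.0], [0.0, -0.0, -1.0]]
contact_force: [1.0, -0.9, -2.9]
finger_gap: 0.036
grasp_force: 31.3
```

Emit:
step_arm(rows="0 0 0.008 0 0 0 1;0 0 0.016 0 0 0 1;0 0 0.024 0 0 0 1;0 0 0.031 0 0 0 1;0 0 0.031 0 0 0 1;0 0 0.031 0 0 0 1")

```text
clock: 9.35
tcp_pos: [0.4758, 0.033, 0.0875]
orientation: [[-0.978, 0.206, -0.001], [0.206, 0.978, -0.0], [0.0, -0.0, -1.0]]
contact_force: [-0.1, -0.3, -2.9]
finger_gap: 0.0358
grasp_force: 31.3
```

```bash
python3 - <<'E'
from h import *
np.set_printoptions(precision=4,suppress=True)
cal=optics.get_calibration('wrist')
s=get_state();R=s['orientation'];t=s['tcp_pos'];print(s['clock'],t,R[2],s['contact_force'],s['wrist_torque'],s['finger_gap'],s['grasp_force'])
c=t+R@[-.150,0,.019];print('clip',c,'err tool',R.T@(np.array([.6225,.0014,.067])-c))
b,d=shot('side');a,e=shot('wrist')
uv=np.array([(u,v) for v in range(180,225) for u in range(335,395)]);W=world('side',d,uv)
T=(W-t)@R;k=(T[:,0]<-.155)&(T[:,0]>-.185)&(abs(T[:,1])<.03)&(T[:,2]>0)&(T[:,2]<.03)
print('clip front z',k.sum(),np.percentile(W[k,2],[10,50,90]))
k=(abs(T[:,0]+.07)<.012)&(abs(T[:,1])<.02)&(T[:,2]<.03);print('pivot top z',k.sum(),np.percentile(W[k,2],[50,90]))
for u in (297,344):
    W=world('wrist',e,[(u,v) for v in range(180,295,5)],None,cal);print('grip z',np.median(W[:,2]),np.polyfit(np.hypot(*(W-W[0])[:,:2].T),W[:,2],1)[0])
cv2.imwrite('pics/x7.png',cv2.resize(b[170:225,330:405],None,fx=10,fy=10,interpolation=3)[:,:,::-1])
E
```

```text
9.35 [0.4758 0.033  0.0875] [ 0.0005 -0.0001 -1.    ] [-0.0737 -0.2771 -2.8526] [-0.0126  0.1172  0.0147] 0.03583769769948799 31.28328502178192
clip [0.6226 0.002  0.0684] err tool [-0.     -0.0006  0.0014]
clip front z 52 [0.0631 0.0695 0.084 ]
pivot top z 62 [0.0735 0.0825]
grip z 0.0810339174601031 -0.020016090321281522
grip z 0.0815977578236694 -0.011568597239811976
```

View pics/x7.png

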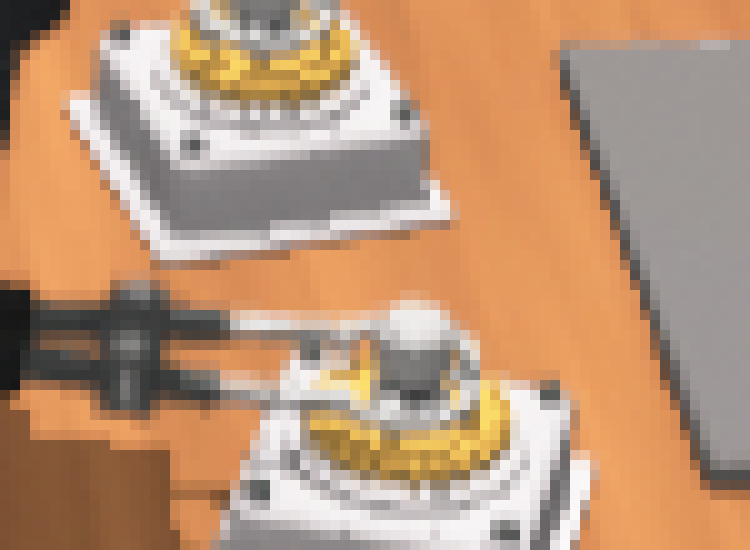

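The clip sits round the axle with no contact force: only about 2.9 N of weight shows. Three estimates put its height at 67–68 mm, it is centred within about 1 mm, and the pliers are squeezed at 31 N. I hand in.

```bash
python3 -c "
from cell import ticket,get_state
s=get_state();print(s['joint_velocities'],s['clock']);print(ticket.hand_in())"
```

```text
[ 0.0517412  -0.07817059  0.10100685  0.02026108 -0.01167929 -0.11324087] 9.45
the job is handed in; nothing more can be done
None
```

I handed the job in at 9.5 s: the arm holds the black pliers squeezed and level, with the spread clip round the bare axle at 67–68 mm against the groove's 67 mm. It is centred within about 1 mm, with no contact force on the gear case beyond the pliers' weight; no verdict came back.

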